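# Draw out the lamp filter tray with the pull hook

## Task

Take the pull hook from its cradle, drop its bent end into the round finger hole of the filter tray and draw that tray out with the hook until you feel it come up against its end stop; keep a steady pull of about 14 newtons on it there for a second to seat it, never loading the hook against the tray or its housing beyond 28 newtons. Then unhook, leaving the tray drawn out, and lay the hook back in both notches of its cradle, the same way round as it was. Do not touch the filter tray with the hand, leave the slotted tray of the neighbouring housing as it is, and do not disturb the other things on the bench.

Things in the scene. Friction and masses are not known exactly. Their poses are not given: they have to be found in the camera images.
- hook: Pull hook, 110 g. Black bar handle 124 x 14 x 18 mm (x, y, z); origin at the handle's centre, where to grip it. From its +x end a 7 mm round steel bar runs on and bends straight down (-z): this upright fills x 101.5 to 108.5 mm and reaches z = -45 mm. Its foot has a 7 mm thick toe (z -45 to -38) pointing back to x = 97.5 mm. It starts level in the cradle, origin 62 mm above the bench.
- hook_tip (a point): Lowest point of the hook's upright part, on its centre line: at x = 105, y = 0, z = -45 mm of the hook.
- hook_rest: Grey cradle, does not move. Foot plate 130 x 70 x 8 mm, origin under its centre; two posts 8 mm thick at x = +46 and -46 mm, each with a notch open upwards: flat floor 53 mm high, about 25 mm wide, leaning cheeks up to 79 mm high. The handle lies along its x axis in both notches, bent end hanging free beyond the +x end; the hook's origin is then at (0, 0, 62) mm of the cradle.
- filter_unit: Cream optics housing 150 x 120 x 80 mm, fixed, origin under its centre; its front face (towards the robot) is at its x = -75 mm. Its tray slides out of the slot in that face along the housing's -x axis, level.
- filter_tray: Filter tray: a dark bed inside the housing and, in front of its face, an aluminium lip 46 x 66 x 8 mm, underside 40 mm and top 48 mm above the bench, open bench below. One round through hole 18 mm across in the middle of the lip. Origin under the centre of the lip, axes as the housing's. Dry friction 3.5 N and a little damping (8 N s/m); it stays where it is left.
- finger_hole (a point): Centre of the finger hole at the lip's top face. In the housing's frame it is at y = 0, z = 48 mm and x = -98 mm less the amount the tray is out. The tray starts 0 to 28 mm out; its end stop is rigid but adjustable, and lies somewhere between 55 and 73 mm out: it cannot be seen, only felt.
- shutter_unit: A second cream housing of the same shape and size, fixed; origin likewise. Its tray has a slotted lip. The two housings may stand either way round.
- slot (a point): Centre of the narrow slot (6 x 35 mm) in the top face of the second housing's tray lip (46 x 66 x 8 mm, top 48 mm above the bench). This tray must stay where it is.
- well_plate: Bystander: clear six-well plate 85 x 127 x 22 mm, origin under its centre.
- petri_dish: Bystander: small clear dish, 57 mm across, 15 mm high, standing near the filter tray; origin under its centre.
- calculator: Bystander: white calculator 120 x 70 x 13 mm, origin under its centre.
- pen: Bystander: marker pen 135 x 12 x 12 mm, origin under its centre.
- reagent_bottle: Bystander: amber bottle 64 mm across, 130 mm high, origin under its centre.
- sample_jar: Bystander: white jar 52 mm across, 70 mm high, origin under its centre.
- slide_box: Bystander: flat grey box 87 x 92 x 32 mm, origin under its centre.
Not all that is in view belongs to the job. What is shaped like the hook_rest but red is not meant.

How it is judged:
On the way, in this order (a step that is already met when the one before it is completed fails the run):
1. the hook is lifted at least 30 mm out of its cradle (z of hook in the frame of hook_rest above 0.092 m), for 0.1 s.
2. the hook's tip is down through the finger hole (10 mm or more below the lip's top) with the tray still less than 40 mm out (z of hook_tip in the frame of finger_hole below -0.01 m and horizontal distance between hook_tip and finger_hole below 0.01 m and x of finger_hole in the frame of filter_unit above -0.138 m), for 0.1 s.
3. the tray is stopped, 52 mm or more out, with the hook in the hole bearing on its robot side and pulling with 9 N or more for half a second (x of finger_hole in the frame of filter_unit below -0.15 m and contact force between hook and filter_tray above 9 N and linear speed of filter_tray below 0.005 m/s and x of hook_tip in the frame of finger_hole below -0.002 m and z of hook_tip in the frame of finger_hole below -0.006 m and horizontal distance between hook_tip and finger_hole below 0.012 m), for 0.5 s.
At the end, for the whole second after the job is handed in: Filter tray left 50 mm or more out; hook at rest in both notches of its cradle, bent end beyond the +x end, its origin within 25 mm along, 10 mm across and 5 mm in height of its place there, tilted under 0.2 rad (x of finger_hole in the frame of filter_unit below -0.148 m and x of hook in the frame of hook_rest between -0.025 and 0.025 m and y of hook in the frame of hook_rest between -0.01 and 0.01 m and z of hook in the frame of hook_rest between 0.057 and 0.067 m and angle between hook's own z axis and vertical below 0.2 rad and x of hook_tip in the frame of hook_rest above 0.05 m and linear speed of hook below 0.02 m/s); the robot touches nothing.
It fails at once if the hook is loaded against the filter tray with more than 28 N (contact force between hook and filter_tray above 28 N).
It fails at once if the hook is loaded against the housing with more than 28 N (contact force between hook and filter_unit above 28 N).
It fails at once if the hand touches the filter tray (contact force between any of the fingers, the arm and filter_tray above 0.5 N).
It fails at once if the slotted tray is moved more than 5 mm (distance of slot from where it was at the start of the episode above 0.005 m).
It fails at once if a bystander is moved more than 20 mm (distance of any of well_plate, petri_dish, calculator, pen, reagent_bottle, sample_jar, slide_box from where it was at the start of the episode above 0.02 m).
It also fails if it takes over 72 s, if anything falls off the work surface, if the arm or the gripper's body presses on something with over 40 N, if the wrist force passes 120 N, or if a joint passes its speed limit or range.

## Robot

A 7-joint arm with a two-finger parallel gripper is mounted at the origin on the work surface. World frame = base frame: x ahead of the robot, y to its left, z up, the work surface at z = 0. Lengths are in m, angles in rad, forces in N, time in s.
With the tool pointing down it reaches from about 0.35 to 0.9 m from the base axis. Payload 19.9 kg.
Tool frame: the origin (TCP) lies on the front face of the gripper's body, between the roots of the fingers; the fingertips stand env.tip_reach ahead of it and the grasp point (between the pads) lies 78 mm ahead of it (env.tip_reach is the distance from the TCP to the fingertips, in m); z points along the fingers, y is the line along which they close (so a half turn about z gives the same grasp; the last joint's range is limited). The gripper opens to 94 mm and grips with 3 to 60 N. Pads are 16 mm wide; open, the fingers measure 119 mm over their backs; the gripper's body (75 mm by 177 mm) begins 78 mm behind the grasp point.
Start: joints at [1.165, 0.417, -0.01, 1.614, 0.005, 1.111, -0.053], TCP at [0.223, -0.584, 0.303] pointing down, gripper open.
Joint ranges: [-2.81, 2.81], [-0.39, 2.02], [-1.27, 1.25], [0.06, 2.57], [-1.19, 4.33], [0.19, 2], [-2.82, 2.82]. Speed limits (rad/s): [1.89, 1.89, 2.39, 2.39, 3.01, 3.01, 3.01].

## Interface

Orientations are given as a unit quaternion [w, x, y, z].
In Python, from workcell import env gives the robot as it stands.
- The arm moves only by the tool play_rows, never from a script. Its argument "steps" is text: rows parted by semicolons, each of 7 numbers parted by spaces: the shift along the tool's x, y, z in m, then the turn, a rotation vector about the tool's x, y, z in rad, then the closure, from -1 (fully open) to 1 (shut). In form: tx ty tz wx wy wz fingers; .... A call has 1 to 10 rows; each row is the pose to reach, as a shift and turn from the pose commanded when the call began, along the tool's axes at that moment; what a row does not reach only later rows make up. A row lasts 1/8 s, in which the tool goes at most 62.5 mm and 10.7 degrees, less where a joint would pass 70% of its speed; a pose out of reach is approached as far as the arm can. A call with a gripper value outside its range is refused whole. The fingers move at their own pace and stop on an object; "squeeze" is the grip in N (left out, the last holds). Time passes only in rows, so rows that repeat a pose let the fingers close. It gives the time, the measured TCP pose, the force, the opening and the grip force at its end, in the units of the state.
- env.observe(): the state, without advancing time (a new reading comes with each control period).
- env.get_image(name): name is "scene" or "top" or "wrist"; returns the picture (400x640x3 uint8, red, green, blue); there is no depth.
- env.calibration(name): a dict with "camera_matrix" (3x3 intrinsics, pixels), "world_to_cam" (4x4, takes a point from world to camera coordinates); the wrist camera has in their place "mount" (4x4, takes a point from camera to tool coordinates, whose origin is the TCP and whose axes are the flange's). Camera axes: x right, y down, z forward; pixel columns grow to the right and rows downward; lengths in m; the calibration is good to about 2 mm. A picture is of the moment at which its call begins: read the wrist's pose just before it. calibration takes no time and is no camera call.
- env.job_done(): hands the job in; it is judged then, once.
The state is a dict: "clock": time; "joint_positions": joint angles; "joint_vel": joint speeds; "joint_efforts": joint torques, N m; "tool_pos": TCP position; "orientation": TCP orientation; "ft_force": force on the tool from outside, world axes, zero at the start; "ft_torque": the same for the moment, N m; "finger_gap": finger opening in m; "gripper_force": force on a finger pad.
Only numpy, scipy, OpenCV 4.12 (cv2) and the standard library are available. Lean on these libraries where they do the work, as an engineer would, in place of code of your own. Each camera call takes 0.05 s, during which the arm holds its last target. There are 200 camera calls.

## Working session

There is one attempt and no reset: what is moved stays moved. The work goes in short steps, Python scripts to look and compute and a tool call to move; the robot and the scene stay as the last step left them, time stands still between calls to the robot, and variables do not carry over. Pictures are saved under pics/ and viewed, at most 10 in all, crops included, and the job is handed in when it is done.

Besides the shell and the picture viewer there is one more tool, called after "Call:" by a JSON object that holds its "api" and its "payload", one argument or row to a line. play_rows: Moves the arm, as the interface text tells. Its arguments: {"type":"object","properties":{"steps":{"type":"string"},"squeeze":{"type":"number"}},"required":["steps"]}

```bash
ls; mkdir -p pics
python3 - <<'E'
from workcell import env
import cv2
for n in("scene","top"):
    cv2.imwrite(f"pics/{n}0.png",env.get_image(n)[:,:,::-1])
    c=env.calibration(n);print(n,c["camera_matrix"].round(1).tolist(),c["world_to_cam"].round(3).tolist())
print(env.tip_reach,env.calibration("wrist"));print(env.observe())
E
```

```text
pics
scene [[468.4, 0.0, 317.1], [0.0, 468.4, 195.6], [0.0, 0.0, 1.0]] [[0.556, 0.831, -0.004, -0.496], [0.449, -0.305, -0.84, -0.171], [-0.699, 0.465, -0.543, 1.647], [0.0, 0.0, 0.0, 1.0]]
top [[363.9, 0.0, 323.4], [0.0, 363.9, 203.3], [0.0, 0.0, 1.0]] [[0.013, -1.0, -0.011, 0.157], [-0.992, -0.011, -0.128, 0.621], [0.128, 0.013, -0.992, 1.101], [0.0, 0.0, 0.0, 1.0]]
0.0972 {'camera_matrix': array([[317.02856582,   0.        , 323.0047917 ],
       [  0.        , 317.02856582, 201.97093857],
       [  0.        ,   0.        ,   1.        ]]), 'mount': array([[-1.13938042e-03, -9.59151386e-01, -2.82891006e-01,
         8.21233160e-02],
       [ 9.99999220e-01, -1.23771153e-03,  1.68874935e-04,
         8.67116745e-04],
       [-5.12114088e-04, -2.82890593e-01,  9.59152048e-01,
        -8.21214884e-02],
       [ 0.00000000e+00,  0.00000000e+00,  0.00000000e+00,
         1.00000000e+00]])}
{'clock': 0.1, 'joint_positions': array([ 1.16453194,  0.41785873, -0.01032494,  1.61409157,  0.00469136,
        1.11067533, -0.05304906]), 'joint_vel': array([-1.01911786e-03, -3.06429358e-03,  2.04448428e-05, -1.68190517e-03,
       -4.61467146e-04,  1.19080940e-03, -1.12499210e-03]), 'joint_efforts': array([ 2.80232103e-03, -8.52581120e+01,  6.39956072e-01, -4.26698899e+01,
       -4.90322302e-02,  1.63322955e-02,  1.18132789e-04]), 'tool_pos': array([ 0.22288836, -0.58366978,  0.30213177]), 'orientation': array([-4.89165192e-04,  9.83416556e-01,  1.81360480e-01, -1.23250320e-04]), 'ft_force': array([ 0.09755405, -0.24126194, -0.32431714]), 'ft_torque': array([-0.03536008,  0.02289603, -0.03992545]), 'gripper_force': 0.0, 'finger_gap': 0.09387659044530854}
```

View pics/top0.png

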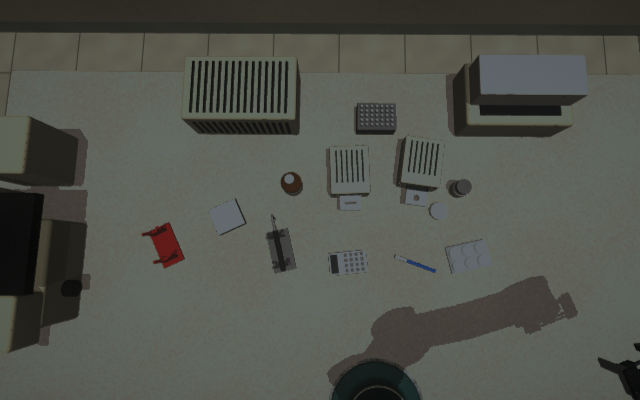

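View pics/scene0.png

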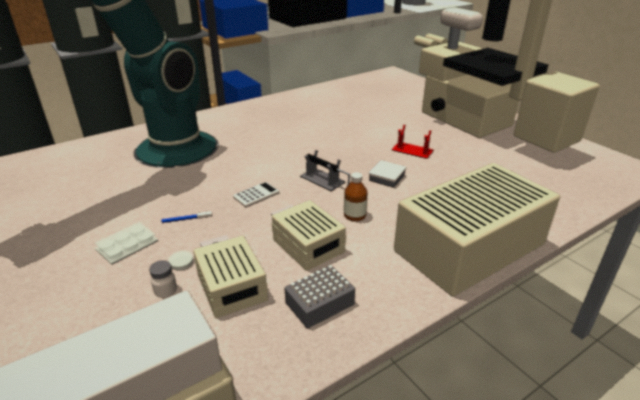

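Candidates: the cradles are grey at top (281,250), with the black hook, and red at (163,245), which is the decoy. The lips are slotted at (349,203), which is not wanted, and round-holed at (417,198), which is the filter tray with the petri dish next to it at (438,211). I choose the grey cradle and the tray at (417,198), and check both in a close crop.

```bash
cat > h.py <<'E'
import numpy as np, cv2
from workcell import env
from scipy.spatial.transform import Rotation as R
def tool():
    o=env.observe();T=np.eye(4);q=o["orientation"];T[:3,:3]=R.from_quat([*q[1:],q[0]]).as_matrix();T[:3,3]=o["tool_pos"];return T
def cam(n):
    c=env.calibration(n)
    return c["camera_matrix"],(tool()@c["mount"] if n=="wrist" else np.linalg.inv(c["world_to_cam"]))
def onz(kt,uv,z):
    K,T=kt;d=T[:3,:3]@np.linalg.solve(K,[*uv,1]);return T[:3,3]+d*(z-T[2,3])/d[2]
def proj(kt,p):
    K,T=kt;q=K@(np.linalg.inv(T)@[*p,1])[:3];return q[:2]/q[2]
E
python3 - <<'E'
from h import *
im=cv2.imread("pics/top0.png")
cv2.imwrite("pics/c0.png",cv2.resize(im[130:280,250:460],None,fx=3.8,fy=3.8,interpolation=cv2.INTER_CUBIC))
k=cam("top")
for n,uv,z in[("hook mid",(281,250),.071),("hook tip",(273,216),.05),("hole",(417,198),.048),("slot",(350,203),.048),("dish",(438,211),.015),("red",(163,245),.05),("bottle",(289,179),.13),("jar",(460,187),.07)]:print(n,onz(k,uv,z).round(3))
E
```

```text
hook mid [0.472 0.29  0.071]
hook tip [0.576 0.32  0.05 ]
hole [ 0.638 -0.127  0.048]
slot [0.62  0.081 0.048]
dish [ 0.602 -0.201  0.015]
red [0.483 0.657 0.05 ]
bottle [0.678 0.265 0.13 ]
jar [ 0.67  -0.253  0.07 ]
```

View pics/c0.png

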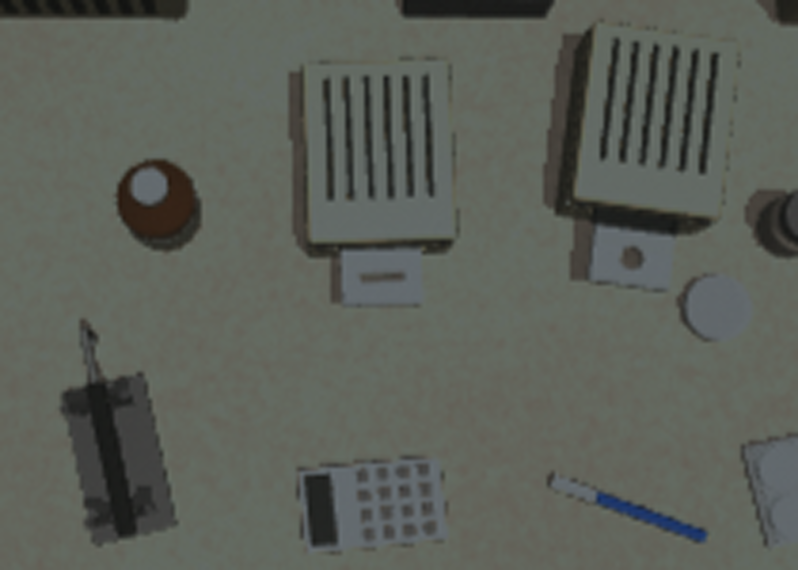

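The crop confirms the choice. The black hook lies in the grey cradle, with the handle from crop (95,385) to (125,535) and the tip at the top (82,325). The round hole is at crop (632,257) and the slotted lip at (382,277). I'll measure the yaws, then plan a stop over the tray on the way to the hook.

```bash
cat >> h.py <<'E'
def rel(p,yaw):
    "row (tool axes) to bring TCP to p, tool straight down with tool x at world yaw"
    T=tool();c,s=np.cos(yaw),np.sin(yaw)
    G=np.array([[c,s,0],[s,-c,0],[0,0,-1.]])
    return np.r_[T[:3,:3].T@(np.array(p)-T[:3,3]),R.from_matrix(T[:3,:3].T@G).as_rotvec()].round(4)
E
python3 - <<'E'
from h import *
k=cam("top");f=lambda u,v,z:onz(k,(250+u/3.8,130+v/3.8),z)
a,b=f(95,385,.071),f(125,535,.071);print("handle",a.round(3),b.round(3),np.linalg.norm(a-b),"yaw",np.arctan2(*(a-b)[[1,0]]),(a+b)/2)
a,b=f(575,207,.08),f(717,222,.08);d=a-b;print("front",a,b,np.linalg.norm(d),"yaw",np.arctan2(-d[0],d[1]),"mid",(a+b)/2)
print("hole",f(632,257,.048)); print(rel([.5,-.13,.3],0)); print(rel([.40,.27,.3],.28))
E
```

```text
handle [0.528 0.309 0.071] [0.411 0.282 0.071] 0.12043296419459038 yaw 0.22722490133283224 [0.46921663 0.29591428 0.071     ]
front [ 0.67436609 -0.07233302  0.08      ] [ 0.66343079 -0.18524993  0.08      ] 0.11344517635571273 yaw -0.09654269699933549 mid [ 0.66889844 -0.12879148  0.08      ]
hole [ 0.63916767 -0.12484051  0.048     ]
[ 4.207e-01 -3.250e-01  2.400e-03 -1.000e-03  2.000e-04  3.647e-01]
[ 4.700e-01 -7.343e-01  2.800e-03 -1.000e-03  1.000e-04  8.470e-02]
```

Call:
{"api": "play_rows", "payload": {
  "steps": ".06 -.04 0 0 0 .04 -1; .12 -.08 0 0 0 .08 -1; .18 -.12 0 0 0 .12 -1; .24 -.155 0 0 0 .16 -1; .30 -.19 0 0 0 .2 -1; .36 -.225 0 0 0 .24 -1; .42 -.26 0 0 0 .28 -1; .47 -.285 0 0 0 .32 -1; .495 -.296 0 0 0 .36 -1; .495 -.296 0 0 0 .36 -1"
}}

```text
clock: 1.35
tool_pos: [0.5816, -0.1268, 0.3021]
orientation: [-0.001, 1.0, 0.005, -0.0]
ft_force: [-0.5, -0.7, -0.0]
finger_gap: 0.094
gripper_force: 0.0
```

Run:
```python
from h import *
k=cam("wrist");im=env.get_image("wrist")[:,:,::-1];cv2.imwrite("pics/w1.png",im)
print(tool()[:3].round(3),env.observe()["clock"],"pred hole px",proj(k,[.639,-.125,.048]))
print(rel([.43,.28,.3],.25))
```

```text
[[ 1.     0.009 -0.     0.581]
 [ 0.009 -1.     0.001 -0.127]
 [-0.    -0.001 -1.     0.302]] 1.4 pred hole px [321.08127229 133.55053878]
[-1.478e-01 -4.086e-01  2.700e-03 -1.400e-03  3.000e-04 -2.409e-01]
```

View pics/w1.png

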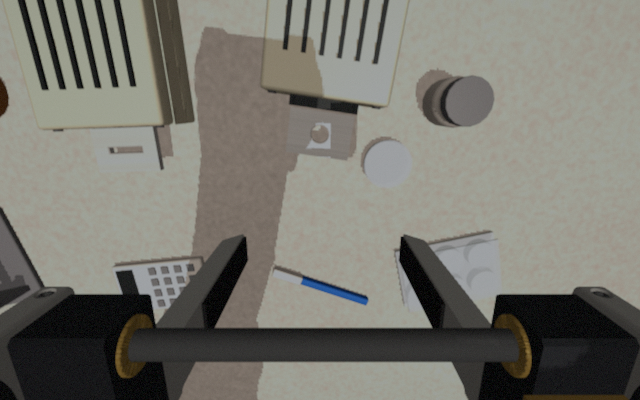

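The wrist view shows the round hole at (320,134), as predicted. The lip's front edge runs (288,152)–(355,160), the housing's top front edge (263,91)–(389,107), and the dish is at (387,163). Now I'll go on to the hook.

Run:
```python
from h import *
k=cam("wrist");im=cv2.imread("pics/w1.png")
print("hole",onz(k,(320,134),.048))
for a,b,z in[((288,152),(355,160),.048),((263,91),(389,107),.08)]:
    a,b=onz(k,a,z),onz(k,b,z);d=a-b;print(a,b,np.linalg.norm(d),np.arctan2(-d[0],d[1]))
print("dish",onz(k,(387,163),.015))
```

```text
hole [ 0.63843051 -0.12438248  0.048     ]
[ 0.61951324 -0.09067663  0.048     ] [ 0.61160569 -0.16175994  0.048     ] 0.07152179063097204 -0.11078795474849983
[ 0.67867926 -0.07279743  0.08      ] [ 0.6656995  -0.18795232  0.08      ] 0.11588409993420314 -0.11224186000770832
dish [ 0.60324058 -0.20273295  0.015     ]
```

Call:
{"api": "play_rows", "payload": {
  "steps": "-.02 -.05 0 0 0 -.03 -1; -.04 -.1 0 0 0 -.06 -1; -.06 -.15 0 0 0 -.09 -1; -.075 -.2 0 0 0 -.12 -1; -.09 -.25 0 0 0 -.15 -1; -.11 -.3 0 0 0 -.18 -1; -.13 -.35 0 0 0 -.21 -1; -.145 -.395 0 0 0 -.24 -1; -.148 -.41 0 0 0 -.24 -1; -.148 -.41 0 0 0 -.24 -1"
}}

```text
clock: 2.65
tool_pos: [0.4301, 0.2779, 0.3025]
orientation: [0.0, 0.993, 0.122, -0.0]
ft_force: [0.4, -0.5, -0.3]
finger_gap: 0.0941
gripper_force: 0.0
```

Run:
```python
from h import *
k=cam("wrist");im=env.get_image("wrist")[:,:,::-1];cv2.imwrite("pics/w2.png",im)
print(tool()[:3].round(3),env.observe()["clock"],"pred",proj(k,[.469,.296,.071]))
```

```text
[[ 0.971  0.241 -0.     0.43 ]
 [ 0.241 -0.971 -0.001  0.277]
 [-0.     0.001 -1.     0.302]] 2.7 pred [313.5491828  150.89644586]
```

View pics/w2.png

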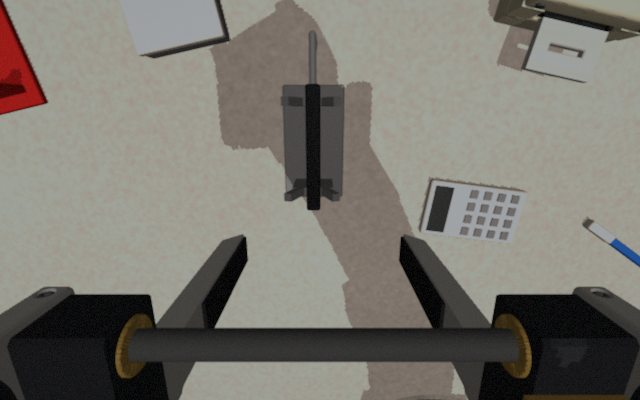

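The handle runs from (313,84) to (314,209) at the fingers' yaw, with the bar end at (312,33). I'll work out the grasp from these.

Run:
```python
from h import *
k=cam("wrist")
a,b=onz(k,(313.3,84.5),.071),onz(k,(314,209),.071);d=a-b;y=np.arctan2(d[1],d[0]);c=(a+b)/2
print(a,b,np.linalg.norm(d),y,c,"plate L",onz(k,(284,140),.008),"R",onz(k,(343,140),.008))
print(rel([c[0],c[1],.14],y))
```

```text
[0.52906826 0.30952886 0.071     ] [0.41109368 0.28073293 0.071     ] 0.12143807728335243 0.23940469353859048 [0.47008097 0.2951309  0.071     ] plate L [0.46517056 0.33140753 0.008     ] R [0.48172025 0.26435393 0.008     ]
[ 0.0429 -0.0081  0.1624  0.0006  0.0004  0.0038]
```

Call:
{"api": "play_rows", "payload": {
  "steps": ".015 -.003 .05 0 0 0 -1; .03 -.006 .1 0 0 .004 -1; .043 -.008 .14 0 0 .004 -1; .043 -.008 .1625 0 0 .004 -1; .043 -.008 .1625 0 0 .004 -1; .043 -.008 .1625 0 0 .004 0; .043 -.008 .1625 0 0 .004 1; .043 -.008 .1625 0 0 .004 1; .043 -.008 .1625 0 0 .004 1; .043 -.008 .1625 0 0 .004 1",
  "squeeze": 60
}}

```text
clock: 3.95
tool_pos: [0.4696, 0.2968, 0.1403]
orientation: [-0.0, 0.993, 0.12, 0.0]
ft_force: [-0.1, 0.7, -1.0]
finger_gap: 0.0478
gripper_force: 0.0
```

Call:
{"api": "play_rows", "payload": {
  "steps": "0 0 0 0 0 0 1; 0 0 0 0 0 0 1; 0 0 0 0 0 0 1; 0 0 0 0 0 0 1; 0 0 0 0 0 0 1; 0 0 0 0 0 0 1; 0 0 0 0 0 0 1; 0 0 0 0 0 0 1"
}}

```text
clock: 4.95
tool_pos: [0.4696, 0.297, 0.1402]
orientation: [-0.0, 0.993, 0.12, 0.0]
ft_force: [-0.9, 6.1, -0.3]
finger_gap: 0.0134
gripper_force: 60.0
```

Call:
{"api": "play_rows", "payload": {
  "steps": "0 0 -.01 0 0 0 1; 0 0 -.03 0 0 0 1; 0 0 -.06 0 0 0 1; 0 0 -.09 0 0 0 1; 0 0 -.11 0 0 0 1; 0 0 -.11 0 0 0 1; 0 0 -.11 0 0 0 1"
}}

```text
clock: 5.82
tool_pos: [0.4695, 0.2964, 0.25]
orientation: [0.0, 0.993, 0.12, -0.0]
ft_force: [0.7, 0.6, -1.7]
finger_gap: 0.0134
gripper_force: 60.0
```

Call:
{"api": "play_rows", "payload": {
  "steps": "-.002 .02 0 0 0 .02 1; -.005 .06 0 0 0 .06 1; -.009 .11 0 0 0 .1 1; -.013 .16 0 0 0 .14 1; -.017 .21 0 0 0 .18 1; -.021 .26 0 0 0 .22 1; -.025 .31 0 0 0 .26 1; -.029 .36 0 0 0 .3 1; -.033 .4 0 0 0 .34 1; -.034 .414 0 0 0 .35 1"
}}

```text
clock: 7.08
tool_pos: [0.5345, -0.1168, 0.2494]
orientation: [0.0, 0.998, -0.057, -0.001]
ft_force: [-0.0, 1.0, -0.5]
finger_gap: 0.0136
gripper_force: 60.0
```

Call:
{"api": "play_rows", "payload": {
  "steps": "0 0 .01 0 0 0 1; 0 0 .03 0 0 0 1; 0 0 .04 0 0 0 1; 0 0 .04 0 0 0 1"
}}

```text
clock: 7.58
tool_pos: [0.5349, -0.1125, 0.2094]
orientation: [-0.0, 0.999, -0.054, -0.001]
ft_force: [0.3, -0.5, -1.4]
finger_gap: 0.0131
gripper_force: 60.0
```

Run:
```python
from h import *
k=cam("wrist");im=env.get_image("wrist")[:,:,::-1];cv2.imwrite("pics/w3.png",im)
cv2.imwrite("pics/w3c.png",cv2.resize(im[20:220,200:440],None,fx=3,fy=3,interpolation=cv2.INTER_CUBIC))
T=tool();print(T.round(3),env.observe()["clock"],"hole pred",proj(k,[.6384,-.1244,.048]))
for l in[(.105,0,-.045),(.105,0,.0035),(.062,0,.009)]:
    print(l,proj(k,T[:3,3]+T[:3,:3]@[l[0],-l[1],.078-l[2]]))
```

```text
[[ 0.994 -0.108 -0.     0.535]
 [-0.108 -0.994  0.    -0.113]
 [-0.    -0.    -1.     0.21 ]
 [ 0.     0.     0.     1.   ]] 7.625 hole pred [322.44485984  76.79538824]
(0.105, 0, -0.045) [321.58078238  68.5134141 ]
(0.105, 0, 0.0035) [321.19233251  55.60511978]
(0.062, 0, 0.009) [321.35872873 152.8893457 ]
```

View pics/w3c.png

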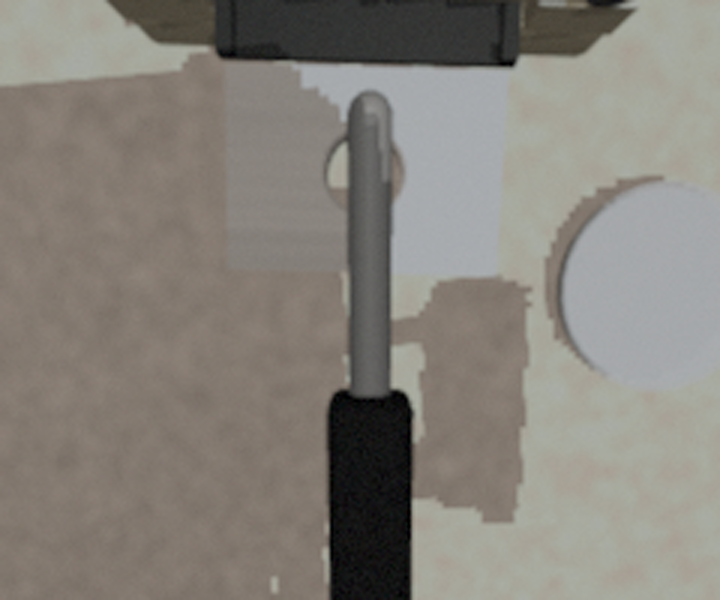

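The hole centre is at crop (365,170), which is full (321.7,76.7) and as predicted. The bar sits about 1 mm right of it, and along the pull axis the foot is centred. I'll shift −1 mm in tool y and go down carefully.

Call:
{"api": "play_rows", "payload": {
  "steps": "0 -.001 .015 0 0 0 1; 0 -.001 .03 0 0 0 1; 0 -.001 .034 0 0 0 1; 0 -.001 .036 0 0 0 1; 0 -.001 .037 0 0 0 1; 0 -.001 .038 0 0 0 1; 0 -.001 .039 0 0 0 1; 0 -.001 .04 0 0 0 1; 0 -.001 .041 0 0 0 1; 0 -.001 .042 0 0 0 1"
}}

```text
clock: 8.88
tool_pos: [0.5354, -0.1124, 0.1681]
orientation: [-0.0, 0.999, -0.055, -0.0]
ft_force: [-0.1, -0.7, -0.2]
finger_gap: 0.0134
gripper_force: 60.0
```

Call:
{"api": "play_rows", "payload": {
  "steps": "0 0 .0015 0 0 0 1; 0 0 .003 0 0 0 1; 0 0 .0045 0 0 0 1; 0 0 .006 0 0 0 1; 0 0 .009 0 0 0 1; 0 0 .012 0 0 0 1; 0 0 .015 0 0 0 1; 0 0 .018 0 0 0 1; 0 0 .019 0 0 0 1; 0 0 .019 0 0 0 1"
}}

```text
clock: 10.12
tool_pos: [0.5354, -0.1124, 0.1491]
orientation: [-0.0, 0.999, -0.055, -0.0]
ft_force: [-0.5, 0.4, -1.7]
finger_gap: 0.0137
gripper_force: 60.0
```

Call:
{"api": "play_rows", "payload": {
  "steps": "-.003 0 0 0 0 0 1; -.005 0 0 0 0 0 1; -.007 0 0 0 0 0 1; -.009 0 0 0 0 0 1; -.012 0 0 0 0 0 1; -.016 0 0 0 0 0 1; -.02 0 0 0 0 0 1; -.024 0 0 0 0 0 1; -.027 0 0 0 0 0 1; -.03 0 0 0 0 0 1"
}}

```text
clock: 11.38
tool_pos: [0.5054, -0.1091, 0.1492]
orientation: [-0.0, 0.999, -0.054, 0.0]
ft_force: [4.0, 0.6, -1.5]
finger_gap: 0.0136
gripper_force: 60.0
```

Engaged: 4 N of drag, which matches the tray's friction. I keep drawing, and slow down as the stop range comes near.

Call:
{"api": "play_rows", "payload": {
  "steps": "-.003 0 0 0 0 0 1; -.006 0 0 0 0 0 1; -.009 0 0 0 0 0 1; -.011 0 0 0 0 0 1; -.0125 0 0 0 0 0 1; -.0135 0 0 0 0 0 1; -.0145 0 0 0 0 0 1; -.0155 0 0 0 0 0 1"
}}

```text
clock: 12.38
tool_pos: [0.4902, -0.1074, 0.1491]
orientation: [-0.0, 0.999, -0.055, -0.0]
ft_force: [4.0, 1.4, -0.9]
finger_gap: 0.0137
gripper_force: 60.0
```

Call:
{"api": "play_rows", "payload": {
  "steps": "-.0007 0 0 0 0 0 1; -.0014 0 0 0 0 0 1; -.0021 0 0 0 0 0 1; -.0028 0 0 0 0 0 1"
}}

```text
clock: 12.88
tool_pos: [0.4874, -0.1072, 0.1491]
orientation: [-0.0, 0.999, -0.055, -0.0]
ft_force: [4.5, 0.6, -0.6]
finger_gap: 0.0134
gripper_force: 60.0
```

Before going on, I need the pull stiffness to choose a safe step. I'll back off slightly inside the friction band and read the force.

Call:
{"api": "play_rows", "payload": {
  "steps": ".0001 0 0 0 0 0 1; .0001 0 0 0 0 0 1"
}}

```text
clock: 13.12
tool_pos: [0.4874, -0.1072, 0.1491]
orientation: [-0.0, 0.999, -0.055, -0.0]
ft_force: [1.5, 1.6, -0.7]
finger_gap: 0.0135
gripper_force: 60.0
```

Call:
{"api": "play_rows", "payload": {
  "steps": ".0002 0 0 0 0 0 1; .0002 0 0 0 0 0 1"
}}

```text
clock: 13.38
tool_pos: [0.4875, -0.1072, 0.149]
orientation: [-0.0, 0.999, -0.055, -0.0]
ft_force: [0.5, 1.2, -1.6]
finger_gap: 0.0134
gripper_force: 60.0
```

Call:
{"api": "play_rows", "payload": {
  "steps": ".0003 0 0 0 0 0 1; .0003 0 0 0 0 0 1"
}}

```text
clock: 13.62
tool_pos: [0.4879, -0.1073, 0.1491]
orientation: [0.0, 0.999, -0.055, -0.0]
ft_force: [0.6, 0.8, -0.2]
finger_gap: 0.0135
gripper_force: 60.0
```

Stiffness is roughly 20–25 N/mm, so steps of 0.7 mm with a force check after each are safe.

Call:
{"api": "play_rows", "payload": {
  "steps": "-.0006 0 0 0 0 0 1; -.001 0 0 0 0 0 1; -.0013 0 0 0 0 0 1"
}}

```text
clock: 14.0
tool_pos: [0.4869, -0.1072, 0.1492]
orientation: [-0.0, 0.999, -0.055, 0.0]
ft_force: [3.7, 0.2, -2.2]
finger_gap: 0.0135
gripper_force: 60.0
```

Call:
{"api": "play_rows", "payload": {
  "steps": "-.0004 0 0 0 0 0 1; -.0008 0 0 0 0 0 1"
}}

```text
clock: 14.25
tool_pos: [0.4859, -0.107, 0.1492]
orientation: [-0.0, 0.999, -0.055, 0.0]
ft_force: [4.0, -0.5, -1.9]
finger_gap: 0.0134
gripper_force: 60.0
```

Call:
{"api": "play_rows", "payload": {
  "steps": "-.0004 0 0 0 0 0 1; -.0008 0 0 0 0 0 1"
}}

```text
clock: 14.5
tool_pos: [0.4851, -0.1069, 0.1491]
orientation: [-0.0, 0.999, -0.055, -0.0]
ft_force: [3.3, 0.4, -1.4]
finger_gap: 0.0136
gripper_force: 60.0
```

Call:
{"api": "play_rows", "payload": {
  "steps": "-.0004 0 0 0 0 0 1; -.0008 0 0 0 0 0 1"
}}

```text
clock: 14.75
tool_pos: [0.4843, -0.1068, 0.1491]
orientation: [-0.0, 0.999, -0.055, -0.0]
ft_force: [4.1, -0.7, -1.4]
finger_gap: 0.0132
gripper_force: 60.0
```

Call:
{"api": "play_rows", "payload": {
  "steps": "-.0004 0 0 0 0 0 1; -.0008 0 0 0 0 0 1"
}}

```text
clock: 15.0
tool_pos: [0.4835, -0.1067, 0.1491]
orientation: [-0.0, 0.999, -0.055, -0.0]
ft_force: [3.3, 0.1, -2.5]
finger_gap: 0.0138
gripper_force: 60.0
```

Call:
{"api": "play_rows", "payload": {
  "steps": "-.0004 0 0 0 0 0 1; -.0008 0 0 0 0 0 1"
}}

```text
clock: 15.25
tool_pos: [0.4827, -0.1067, 0.1491]
orientation: [-0.0, 0.999, -0.055, -0.0]
ft_force: [3.4, -0.5, -2.4]
finger_gap: 0.014
gripper_force: 60.0
```

Call:
{"api": "play_rows", "payload": {
  "steps": "-.0004 0 0 0 0 0 1; -.0008 0 0 0 0 0 1"
}}

```text
clock: 15.5
tool_pos: [0.4819, -0.1066, 0.1491]
orientation: [-0.0, 0.999, -0.055, 0.0]
ft_force: [3.7, -1.1, -0.9]
finger_gap: 0.0135
gripper_force: 60.0
```

Call:
{"api": "play_rows", "payload": {
  "steps": "-.0004 0 0 0 0 0 1; -.0008 0 0 0 0 0 1"
}}

```text
clock: 15.75
tool_pos: [0.4811, -0.1065, 0.1491]
orientation: [-0.0, 0.999, -0.055, -0.0]
ft_force: [3.0, 0.2, -1.7]
finger_gap: 0.0136
gripper_force: 60.0
```

Call:
{"api": "play_rows", "payload": {
  "steps": "-.0004 0 0 0 0 0 1; -.0008 0 0 0 0 0 1"
}}

```text
clock: 16.0
tool_pos: [0.4803, -0.1064, 0.1491]
orientation: [-0.0, 0.999, -0.055, -0.0]
ft_force: [2.2, 0.7, -1.2]
finger_gap: 0.0135
gripper_force: 60.0
```

Call:
{"api": "play_rows", "payload": {
  "steps": "-.0004 0 0 0 0 0 1; -.0008 0 0 0 0 0 1"
}}

```text
clock: 16.25
tool_pos: [0.4795, -0.1063, 0.1491]
orientation: [-0.0, 0.999, -0.055, -0.0]
ft_force: [3.0, 0.5, -1.8]
finger_gap: 0.0135
gripper_force: 60.0
```

Call:
{"api": "play_rows", "payload": {
  "steps": "-.0004 0 0 0 0 0 1; -.0008 0 0 0 0 0 1"
}}

```text
clock: 16.5
tool_pos: [0.4787, -0.1062, 0.1491]
orientation: [-0.0, 0.999, -0.055, -0.0]
ft_force: [4.5, 0.9, -2.1]
finger_gap: 0.0136
gripper_force: 60.0
```

Call:
{"api": "play_rows", "payload": {
  "steps": "-.0004 0 0 0 0 0 1; -.0008 0 0 0 0 0 1"
}}

```text
clock: 16.75
tool_pos: [0.4779, -0.1061, 0.1491]
orientation: [-0.0, 0.999, -0.055, -0.0]
ft_force: [2.9, -0.4, -1.1]
finger_gap: 0.0137
gripper_force: 60.0
```

Call:
{"api": "play_rows", "payload": {
  "steps": "-.0004 0 0 0 0 0 1; -.0008 0 0 0 0 0 1"
}}

```text
clock: 17.0
tool_pos: [0.4771, -0.106, 0.1491]
orientation: [-0.0, 0.999, -0.055, -0.0]
ft_force: [4.0, -0.5, -1.3]
finger_gap: 0.0134
gripper_force: 60.0
```

Call:
{"api": "play_rows", "payload": {
  "steps": "-.0004 0 0 0 0 0 1; -.0008 0 0 0 0 0 1"
}}

```text
clock: 17.25
tool_pos: [0.4764, -0.1059, 0.1491]
orientation: [-0.0, 0.999, -0.055, -0.0]
ft_force: [4.5, -0.6, -1.3]
finger_gap: 0.0137
gripper_force: 60.0
```

Call:
{"api": "play_rows", "payload": {
  "steps": "-.0004 0 0 0 0 0 1; -.0008 0 0 0 0 0 1"
}}

```text
clock: 17.5
tool_pos: [0.4759, -0.1059, 0.1493]
orientation: [-0.0, 0.999, -0.055, 0.0]
ft_force: [7.5, -0.4, -2.9]
finger_gap: 0.0134
gripper_force: 60.0
```

The force is rising (7.5 N) and the tool lagged, so this is the stop. From here I use fine steps.

Call:
{"api": "play_rows", "payload": {
  "steps": "-.0002 0 0 0 0 0 1; -.0003 0 0 0 0 0 1; -.0003 0 0 0 0 0 1"
}}

```text
clock: 17.88
tool_pos: [0.4758, -0.1059, 0.1493]
orientation: [-0.0, 0.999, -0.055, 0.001]
ft_force: [8.2, 0.4, -2.8]
finger_gap: 0.0136
gripper_force: 60.0
```

Call:
{"api": "play_rows", "payload": {
  "steps": "-.0003 0 0 0 0 0 1; -.0006 0 0 0 0 0 1; -.0006 0 0 0 0 0 1"
}}

```text
clock: 18.25
tool_pos: [0.4756, -0.1058, 0.1495]
orientation: [0.0, 0.999, -0.055, 0.001]
ft_force: [8.9, -0.4, -4.5]
finger_gap: 0.0138
gripper_force: 60.0
```

Call:
{"api": "play_rows", "payload": {
  "steps": "-.0004 0 0 0 0 0 1; -.0008 0 0 0 0 0 1; -.0008 0 0 0 0 0 1"
}}

```text
clock: 18.62
tool_pos: [0.4752, -0.1057, 0.1496]
orientation: [-0.0, 0.999, -0.054, 0.002]
ft_force: [10.8, -0.0, -4.5]
finger_gap: 0.0134
gripper_force: 60.0
```

Call:
{"api": "play_rows", "payload": {
  "steps": "-.0004 0 0 0 0 0 1; -.0008 0 0 0 0 0 1; -.0012 0 0 0 0 0 1; -.0012 0 0 0 0 0 1"
}}

```text
clock: 19.12
tool_pos: [0.4749, -0.1056, 0.15]
orientation: [0.0, 0.999, -0.054, 0.003]
ft_force: [17.2, -0.3, -6.2]
finger_gap: 0.0135
gripper_force: 60.0
```

Call:
{"api": "play_rows", "payload": {
  "steps": ".0004 0 0 0 0 0 1; .0004 0 0 0 0 0 1; .0004 0 0 0 0 0 1"
}}

```text
clock: 19.5
tool_pos: [0.475, -0.1057, 0.1498]
orientation: [0.0, 0.999, -0.054, 0.002]
ft_force: [14.9, -2.0, -5.2]
finger_gap: 0.0134
gripper_force: 60.0
```

Steady at about 15 N. I hold it there for over a second.

Call:
{"api": "play_rows", "payload": {
  "steps": ".0001 0 0 0 0 0 1; .0001 0 0 0 0 0 1; .0001 0 0 0 0 0 1; .0001 0 0 0 0 0 1; .0001 0 0 0 0 0 1; .0001 0 0 0 0 0 1; .0001 0 0 0 0 0 1; .0001 0 0 0 0 0 1; .0001 0 0 0 0 0 1; .0001 0 0 0 0 0 1"
}}

```text
clock: 20.75
tool_pos: [0.475, -0.1056, 0.1498]
orientation: [0.0, 0.999, -0.054, 0.002]
ft_force: [15.5, -0.2, -5.2]
finger_gap: 0.0138
gripper_force: 60.0
```

Run:
```python
from h import *
k=cam("wrist");im=env.get_image("wrist")[:,:,::-1];cv2.imwrite("pics/w4c.png",cv2.resize(im[0:220,200:440],None,fx=2.7,fy=2.7,interpolation=cv2.INTER_CUBIC))
T=tool();o=env.observe();print(T.round(4),o["ft_force"],o["clock"])
for l in[(.105,0,.0035),(.062,0,.009)]:print(l,proj(k,T[:3,3]+T[:3,:3]@[l[0],-l[1],.078-l[2]]))
```

```text
[[ 9.941e-01 -1.086e-01  4.400e-03  4.750e-01]
 [-1.086e-01 -9.941e-01 -3.000e-04 -1.056e-01]
 [ 4.400e-03 -2.000e-04 -1.000e+00  1.498e-01]
 [ 0.000e+00  0.000e+00  0.000e+00  1.000e+00]] [14.82060692 -0.1603637  -4.53575073] 20.8
(0.105, 0, 0.0035) [320.66487092  57.02340807]
(0.062, 0, 0.009) [320.88496044 153.63753513]
```

View pics/w4c.png

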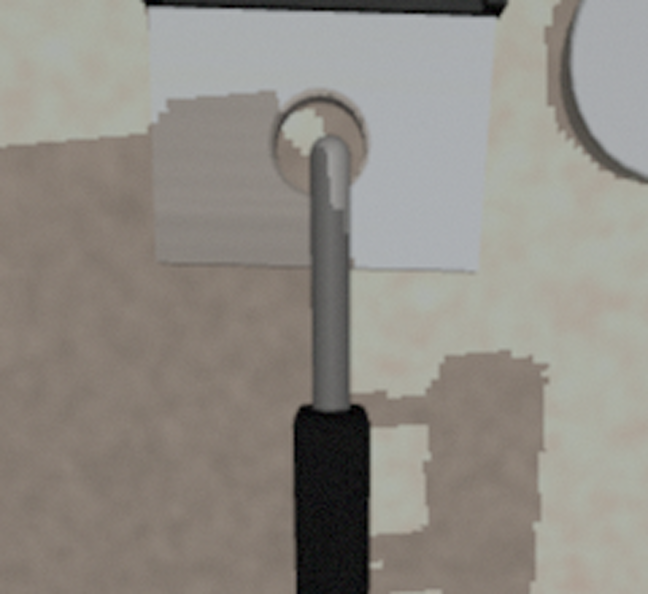

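The view shows the upright in the hole against its robot side, with the bar end at crop (331,140) and the hole centre at (320,142). The lip is well out of the housing and the hook has not slipped. Now I ease forward to unhook.

Call:
{"api": "play_rows", "payload": {
  "steps": ".0015 0 0 0 0 0 1; .003 0 0 0 0 0 1; .005 0 0 0 0 0 1; .007 0 0 0 0 0 1; .009 0 0 0 0 0 1; .009 0 0 0 0 0 1"
}}

```text
clock: 21.55
tool_pos: [0.4822, -0.1066, 0.1491]
orientation: [-0.0, 0.999, -0.055, -0.0]
ft_force: [0.1, -0.1, -1.3]
finger_gap: 0.0134
gripper_force: 60.0
```

Call:
{"api": "play_rows", "payload": {
  "steps": "0 0 -.002 0 0 0 1; 0 0 -.004 0 0 0 1; 0 0 -.006 0 0 0 1; 0 0 -.0075 0 0 0 1; 0 0 -.0085 0 0 0 1; 0 0 -.0095 0 0 0 1; 0 0 -.0105 0 0 0 1"
}}

```text
clock: 22.42
tool_pos: [0.4821, -0.1066, 0.1597]
orientation: [-0.0, 0.999, -0.055, -0.0]
ft_force: [-0.6, 1.0, -0.8]
finger_gap: 0.0136
gripper_force: 60.0
```

Call:
{"api": "play_rows", "payload": {
  "steps": "0 0 -.002 0 0 0 1; 0 0 -.005 0 0 0 1; 0 0 -.009 0 0 0 1; 0 0 -.014 0 0 0 1; 0 0 -.025 0 0 0 1; 0 0 -.05 0 0 0 1; 0 0 -.08 0 0 0 1; 0 0 -.095 0 0 0 1; 0 0 -.095 0 0 0 1"
}}

```text
clock: 23.55
tool_pos: [0.4824, -0.1067, 0.2554]
orientation: [0.0, 0.999, -0.055, 0.001]
ft_force: [-0.4, 0.8, -1.4]
finger_gap: 0.0137
gripper_force: 60.0
```

Run:
```python
from h import *
print(tool()[:3,3],rel([.4696,.2955,.2546],.2394))
```

```text
[ 0.48240376 -0.10669458  0.25537848] [-0.0566 -0.3984  0.0006  0.0006 -0.0015 -0.3487]
```

Call:
{"api": "play_rows", "payload": {
  "steps": "-.003 -.02 0 0 0 -.02 1; -.009 -.06 0 0 0 -.06 1; -.016 -.11 0 0 0 -.1 1; -.023 -.16 0 0 0 -.14 1; -.03 -.21 0 0 0 -.18 1; -.037 -.26 0 0 0 -.22 1; -.044 -.31 0 0 0 -.26 1; -.051 -.36 0 0 0 -.3 1; -.056 -.39 0 0 0 -.34 1; -.0566 -.3984 0 0 0 -.3487 1"
}}

```text
clock: 24.8
tool_pos: [0.4677, 0.2981, 0.2536]
orientation: [-0.0, 0.993, 0.122, -0.001]
ft_force: [-0.3, -0.3, -1.7]
finger_gap: 0.0136
gripper_force: 60.0
```

Call:
{"api": "play_rows", "payload": {
  "steps": "0 0 0 0 0 0 1; 0 0 0 0 0 0 1"
}}

```text
clock: 25.05
tool_pos: [0.4694, 0.2945, 0.2544]
orientation: [0.0, 0.993, 0.119, -0.0]
ft_force: [0.3, 0.3, -0.6]
finger_gap: 0.0136
gripper_force: 60.0
```

Run:
```python
from h import *
im=env.get_image("wrist")[:,:,::-1];cv2.imwrite("pics/w5c.png",cv2.resize(im[0:300,200:440],None,fx=2,fy=2,interpolation=cv2.INTER_CUBIC))
k=cam("wrist");print(tool()[:3,3],rel([.4696,.2955,.1405],.2394))
c=np.array([.4701,.2951]);u=np.array([np.cos(.2394),np.sin(.2394)]);v=np.array([-u[1],u[0]])
for a,b,z in[(46,12.5,.053),(46,-12.5,.053),(65,35,.008),(65,-35,.008)]:print(a,b,proj(k,[*(c+a/1e3*u+b/1e3*v),z]).round(1)*2-[400,0])
```

```text
[0.46951134 0.29447148 0.2545133 ] [ 0.0004 -0.001   0.114   0.0005  0.0003 -0.0016]
46 12.5 [214.2 300.2]
46 -12.5 [270.4 300. ]
65 35 [173.2 251.2]
65 -35 [311.8 250.8]
```

View pics/w5c.png

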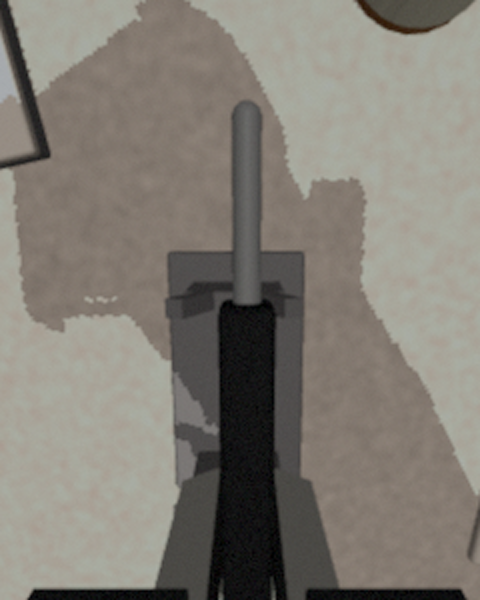

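The hook is held straight above the cradle, but the cradle's centreline is about 3–4 mm to the left (plate edges at crop 168 and 303, handle at 247). I correct by −3 mm in tool y and lower it.

Call:
{"api": "play_rows", "payload": {
  "steps": "0 -.003 .02 0 0 0 1; 0 -.003 .05 0 0 0 1; 0 -.003 .075 0 0 0 1; 0 -.003 .09 0 0 0 1; 0 -.003 .1 0 0 0 1; 0 -.003 .105 0 0 0 1; 0 -.003 .109 0 0 0 1; 0 -.003 .111 0 0 0 1; 0 -.003 .112 0 0 0 1; 0 -.003 .112 0 0 0 1"
}}

```text
clock: 26.35
tool_pos: [0.4686, 0.2986, 0.1428]
orientation: [-0.0, 0.993, 0.119, 0.0]
ft_force: [-0.5, -0.2, -0.9]
finger_gap: 0.0136
gripper_force: 60.0
```

Call:
{"api": "play_rows", "payload": {
  "steps": "0 0 .001 0 0 0 1; 0 0 .0018 0 0 0 1; 0 0 .0024 0 0 0 1; 0 0 .0024 0 0 0 1"
}}

```text
clock: 26.85
tool_pos: [0.4686, 0.2985, 0.1402]
orientation: [-0.0, 0.993, 0.119, -0.0]
ft_force: [0.0, 0.5, -0.6]
finger_gap: 0.0136
gripper_force: 60.0
```

Call:
{"api": "play_rows", "payload": {
  "steps": "0 0 0 0 0 0 .5; 0 0 0 0 0 0 .2; 0 0 0 0 0 0 0; 0 0 0 0 0 0 -.3; 0 0 0 0 0 0 -.6; 0 0 0 0 0 0 -.6; 0 0 0 0 0 0 -.6; 0 0 -.03 0 0 0 -.6; 0 0 -.09 0 0 0 -.6; 0 0 -.13 0 0 0 -.6"
}}

```text
clock: 28.1
tool_pos: [0.4687, 0.2988, 0.2727]
orientation: [-0.0, 0.993, 0.12, 0.001]
ft_force: [0.3, 0.3, 0.3]
finger_gap: 0.0751
gripper_force: 0.0
```

Call:
{"api": "play_rows", "payload": {
  "steps": "-.04 0 -.03 0 0 0 -1; -.04 0 -.03 0 0 0 -1; -.04 0 -.03 0 0 0 -1"
}}

```text
clock: 28.48
tool_pos: [0.43, 0.2888, 0.3001]
orientation: [0.0, 0.993, 0.119, 0.0]
ft_force: [0.3, -0.9, 0.2]
finger_gap: 0.0935
gripper_force: 0.0
```

Run:
```python
from h import *
im=env.get_image("wrist")[:,:,::-1];t=env.get_image("top")[:,:,::-1]
a=cv2.resize(im[0:260,180:480],(450,390));b=cv2.resize(t[150:240,390:470],(346,390),interpolation=cv2.INTER_CUBIC);cv2.imwrite("pics/w6.png",np.hstack([a,b]))
print(tool()[:3,3],env.observe()["clock"])
```

```text
[0.43010925 0.28883316 0.29946045] 28.575
```

View pics/w6.png

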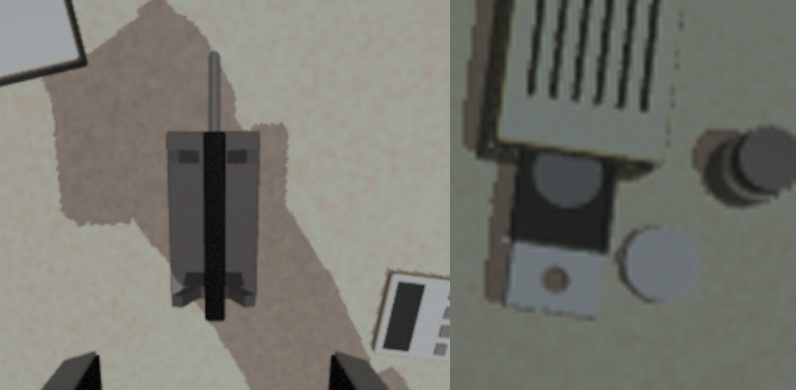

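The hook (handle x≈214, y 130–320 in the left panel) lies centred in both notches with its bent end forward. The tray in the right panel is well out, and the dish is in place.

```bash
python3 -c "
from workcell import env
print(env.job_done())"
```

```text
the job is handed in; nothing more can be done
None
```

The job is handed in, but no verdict came back: I drew the filter tray out to its stop (about 60 mm, estimated), held it at about 15 N for over a second, then unhooked and laid the hook back in both cradle notches, the same way round.

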